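# Index the carving vise to the third stop and hold it

### The job

Bring the cartilage model in the indexing vise round for the next cut: pull the lock pin up out of the vise and lay it in the empty bay of the instrument tray, then grip the black bar knob on top of the vise and turn it clockwise (seen from above), counting the clicks, to the third click and not past it. Finish still gripping the knob, holding the head steady on that third stop for the surgeon - do not let go at the end - and leave everything else on the table where it is.

Things in the scene. Friction and masses are not known exactly. Their poses are not given: they have to be found in the camera images.
- vise: Chrome carving vise, fixed by its vacuum foot. Origin: centre of the foot's underside, on the upright axis of head and knob; z up. Foot 128 mm across; round index plate 90 mm across, its top 92 mm above the table. Yaw within 0.5 rad. At the start its jaw arm with the ivory cartilage model points along its -x (reaches 155 mm from the axis, top 110 mm above the table), the pin's ear along -y.
- head: Turning head of the vise: index plate, jaw arm and, on the axis on top, the black bar knob. Origin: on the axis, at the table's surface; turns with the head. The bar lies along the head's x (60 mm long), is 14 mm thick along y and stands from 110 to 152 mm above the table. Once the pin is out nothing beside the bar is higher than 110 mm.
- knob_grip (a point): Point on the knob's axis to grip at, 135 mm above the table; x along the bar, y across it.
- index (a joint): Angle of head and knob, rad: 0 at the start stop, growing clockwise seen from above. A spring detent clicks every 22.5 deg: stops at 0.393, 0.785, 1.178 (third), 1.571 ... end stop 2.78. From stop to stop the resisting torque rises to about 0.2 N m a quarter of the way, is nil half way, then pulls the head into the next stop. The lock pin blocks the head while it is in.
- pin: Loose steel lock pin with a dark ribbed grip, 68 mm long, about 70 g. Origin: its lower tip; z along it. Shank 10 mm thick up to 28 mm (pointed tip), collar 20 mm across to 32 mm, round grip 20 mm across from 36 to 68 mm. At the start upright in a 13 mm hole 64 mm from the vise's axis (its -y side), tip 64 mm, top 132 mm above the table, collar on the ear at 92 mm; draw it up 30 mm or more.
- pin_grip (a point): Point to grip the pin at, the middle of its ribbed grip, 52 mm from the tip; 116 mm above the table at the start.
- pin_mid (a point): Middle of the pin, 34 mm from its tip.
- tray: Aluminium instrument tray fixed on the table, 300 (x) by 180 (y) by 30 mm high, walls 3 mm. Origin: centre of its underside. The part towards its -x holds instruments in grey combs; a low wall (24 mm) at x = -22 mm parts it from the empty bay, which fills the part towards +x.
- tray_bay (a point): Centre of the empty bay, on its floor 3 mm above the table; the bay measures 167 mm along the tray's x and 174 mm along its y, its walls end 30 mm above the table.
- bottle: Bystander: clear drinking-water bottle with a green cap, 62 mm across, 200 mm tall; leave it alone. Origin: centre of its underside.
- pot: Bystander: white-capped specimen pot, 40 mm across, 48 mm tall; leave it alone. Origin: centre of its underside.
- probe: Bystander: thin steel probe lying flat, 8 mm thick, 165 mm long; leave it alone. Origin: centre of its underside.
- bone: Bystander: ivory-coloured plastic bone model lying flat, 110 mm long, 32 mm high; leave it alone. Origin: centre of its underside.
- dish: Bystander: round steel dish, 110 mm across, 38 mm high; leave it alone. Origin: centre of its underside.
- marker: Bystander: white marker pen with a dark cap, 14 mm thick, 127 mm long; leave it alone. Origin: centre of its underside.
- carton: Bystander: small cardboard carton 85 x 50 x 30 mm; leave it alone. Origin: centre of its underside.

How it is judged (in metres and radians):
On the way:
1. the lock pin is out and lies, let go, in the empty bay of the tray, with the head still on its start stop (x of pin_mid in the frame of tray_bay between -0.083 and 0.083 m and y of pin_mid in the frame of tray_bay between -0.085 and 0.085 m and z of pin_mid in the frame of tray_bay below 0.03 m and contact force between pin and the fingers below 0.1 N and contact force between pin and tray above 0.1 N and value of joint index below 0.15 rad), for 0.2 s.
At the end, for the whole second after the job is handed in: The head stands still on the third stop (1.178 rad, within 0.10 rad), the fingers still grip the knob (more than 5 N on it, the tool within 30 mm of the knob's grip point), and the pin lies in the tray's bay (value of joint index between 1.0781 and 1.2781 rad and velocity of joint index between -0.1 and 0.1 rad/s and contact force between the fingers and head above 5 N and distance between the grasp point and knob_grip below 0.03 m and x of pin_mid in the frame of tray_bay between -0.083 and 0.083 m and y of pin_mid in the frame of tray_bay between -0.085 and 0.085 m and z of pin_mid in the frame of tray_bay below 0.03 m and contact force between pin and the fingers below 0.1 N and contact force between pin and tray above 0.1 N); the arm keeps its last pose, push and grip.
It fails at once if the head is turned past the third stop, half way or more to the fourth (value of joint index above 1.37445 rad).
It fails at once if another thing on the table is shifted by more than 30 mm (distance of any of bottle, pot, probe, bone, dish, marker, carton from where it was at the start of the episode above 0.03 m).
It also fails if it takes over 64 s, if anything falls off the work surface, if the arm or the gripper's body presses on something with over 40 N, if the wrist force passes 120 N, or if a joint passes its speed limit or range.

### The arm

A 6-joint arm with a two-finger parallel gripper is mounted at the origin on the work surface. World frame = base frame: x ahead of the robot, y to its left, z up, the work surface at z = 0. Lengths are in m, angles in degrees, forces in N, time in s.
With the tool pointing down it reaches from about 0.4 to 0.825 m from the base axis. Payload 7 kg.
Tool frame: the origin (TCP) lies on the centre line of the jaws, within the pads' length; the fingertips stand 19 mm ahead of it and the grasp point (between the pads) is the TCP; z points along the fingers, y is the line along which they close (so a half turn about z gives the same grasp; the last joint's range is limited). The gripper opens to 88 mm and grips with 3 to 60 N. Pads are 19 mm wide; open, the fingers measure 130 mm over their backs; the gripper's body (78 mm by 193 mm) begins 47 mm behind the grasp point.
Start: joints at [87.496, 20.546, 0.682, 0, -70.136, -16.507], TCP at [0.22, 0.638, 0.246] pointing down, gripper open.
Joint ranges: [-176.03, 176.03], [-82.01, 121.73], [-58.28, 71.71], [-173.87, 95.51], [-174.79, -0.11], [-173.66, 173.66]. Speed limits (degrees/s): [136.94, 136.94, 172.46, 180, 180, 180].

### API

Orientations are given as [roll, pitch, yaw] about the fixed x, y, z axes, in that order (R = Rz(yaw) Ry(pitch) Rx(roll)).
In Python, from plant import get_state, capture, close_job gives the robot as it stands.
- The arm moves only by the tool apply_moves, never from a script. Its argument "targets" is a list of rows, each a list of 7 numbers: the opening, from 0 (shut) to 1 (fully open), then the shift along the tool's x, y, z normalised to -1 to 1, where 1 is 1000 mm, then the turn, a rotation vector about the tool's x, y, z normalised to -1 to 1, where 1 is 90 degrees. In form: [[claw, tx, ty, tz, ax, ay, az], ...]. A call has 1 to 20 rows; each row shifts and turns the commanded pose from where the row before left it, along the tool's axes as they then stand; what a row does not reach is not made up. A row lasts 1/12 s, in which the tool goes at most 41.7 mm and 7.16 degrees, less where a joint would pass 70% of its speed; a pose out of reach is approached as far as the arm can. A call with a number of a shift or a turn outside -1 to 1 is refused whole. A call with a gripper value outside its range is refused whole. The fingers move at their own pace and stop on an object; "newtons" is the grip in N (left out, the last holds). Time passes only in rows, so rows that do not move let the fingers close. It gives the time, the measured TCP pose, the force, the opening and the grip force at its end, in the units of the state.
- get_state(): the state, without advancing time (a new reading comes with each control period).
- capture(name): name is "side" or "top" or "wrist"; returns a dict with "frame" (480x640x3 uint8, red, green, blue), "range_z" (480x640 float32, m along the optical axis (not along the pixel's ray), 0 where there is no reading), "camera_matrix" (3x3 intrinsics, pixels), "T" (4x4, takes a point from camera to world coordinates). Camera axes: x right, y down, z forward; pixel columns grow to the right and rows downward; lengths in m; the calibration is good to about 2 mm. A picture is of the moment at which its call begins.
- close_job(): hands the job in; it is judged then, once.
The state is a dict: "time_s": time; "joints": joint angles; "qd": joint speeds; "joint_torque": joint torques, N m; "tcp_pos": TCP position; "eef_rot": TCP orientation; "contact_force": force on the tool from outside, world axes, zero at the start; "moment": the same for the moment, N m; "gripper_width": finger opening in m; "gripper_force": force on a finger pad.
Only numpy, scipy, OpenCV 4.12 (cv2) and the standard library are available. Lean on these libraries where they do the work, as an engineer would, in place of code of your own. Each camera call takes 0.05 s, during which the arm holds its last target. There are 200 camera calls.

## Working session

There is one attempt and no reset: what is moved stays moved. The work goes in short steps, Python scripts to look and compute and a tool call to move; the robot and the scene stay as the last step left them, time stands still between calls to the robot, and variables do not carry over. Pictures are saved under pics/ and viewed, at most 10 in all, crops included, and the job is handed in when it is done.

Besides the shell and the picture viewer there is one more tool, called after ">>>" as name([rows], argument=value, ...), one row to a line, values as JSON. apply_moves: Moves the arm, as the interface text tells. Scaled input: -1 to 1 covers 1000 mm each way for a shift and 90 degrees each way for a turn. Its arguments: {"type":"object","properties":{"targets":{"type":"array","items":{"type":"array","items":{"type":"number"}}},"newtons":{"type":"number"}},"required":["targets"]}

```bash
mkdir -p pics; cat > h.py <<'E'
import numpy as np,cv2
from plant import get_state,capture,close_job
def cloud(c):
    z=c["range_z"];K=c["camera_matrix"];v,u=np.mgrid[0:480,0:640]
    P=np.stack([(u-K[0,2])/K[0,0]*z,(v-K[1,2])/K[1,1]*z,z,np.ones_like(z)],-1)@np.array(c["T"]).T
    P=P[...,:3];P[z==0]=np.nan;return P
def save(c,n):cv2.imwrite("pics/"+n,cv2.cvtColor(c["frame"],cv2.COLOR_RGB2BGR))
E
python3 - <<'E'
from h import *
for n in("top","side"):
    c=capture(n);save(c,n+".png");np.save(n+".npy",cloud(c));print(n,np.array(c["T"]).round(3).tolist())
print(get_state())
E
```

```text
top [[0.007, -0.998, 0.063, 0.464], [-1.0, -0.006, 0.008, -0.017], [-0.008, -0.063, -0.998, 1.598], [0.0, 0.0, 0.0, 1.0]]
side [[0.963, -0.119, 0.242, 0.23], [-0.268, -0.504, 0.821, -1.141], [0.024, -0.856, -0.517, 0.814], [0.0, 0.0, 0.0, 1.0]]
{'time_s': 0.1, 'joints': array([ 8.74978199e+01,  2.05871298e+01,  6.38890735e-01, -1.58030521e-02,
       -7.01344630e+01, -1.65071493e+01]), 'qd': array([ 0.0571925 , -0.1344342 ,  0.15739531,  0.05847787,  0.00798621,
       -0.02648996]), 'joint_torque': array([-9.55358300e-04, -5.84163237e+01,  2.93750185e+01,  7.01546699e+00,
        1.01862327e-02, -6.37491348e-05]), 'tcp_pos': array([0.21976123, 0.63780361, 0.24472369]), 'eef_rot': array([ 1.79916485e+02, -9.25611003e-03, -1.90147034e+01]), 'contact_force': array([0.2829226 , 0.33111368, 0.34810904]), 'moment': array([0.00419111, 0.02333059, 0.01189314]), 'gripper_force': 0.0, 'gripper_width': 0.08794582537013808}
```

View pics/top.png

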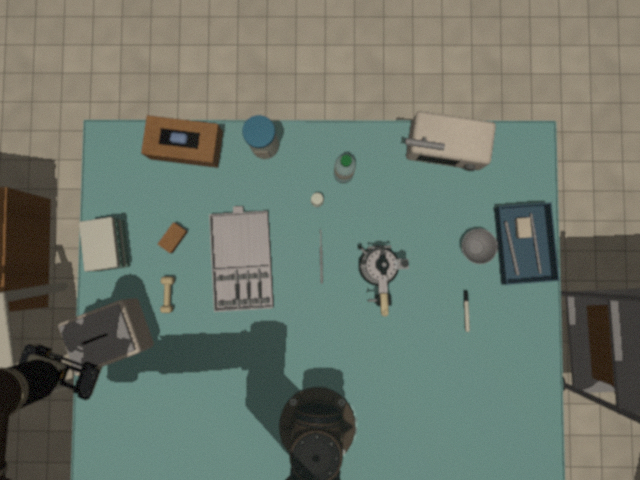

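View pics/side.png

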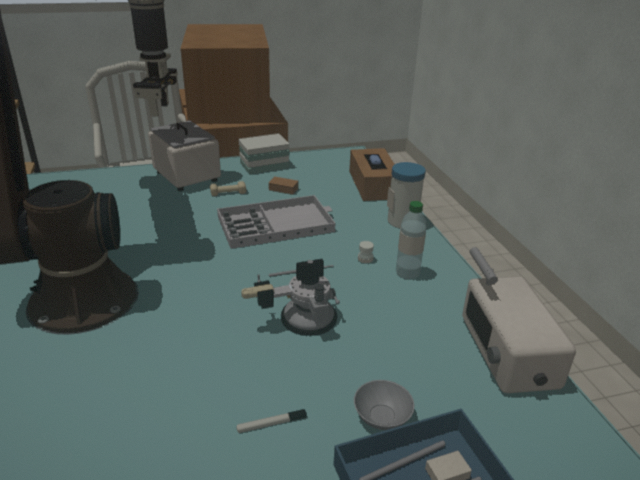

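The top view shows the vise axis at about (383,265), the jaw arm pointing down to (385,312), and the pin probably at (403,262). The tray's empty bay is at about (240,238). The side view shows the knob at (310,270).

```bash
python3 - <<'E'
from h import *
P=np.load("top.npy");S=np.load("side.npy")
def q(P,r0,r1,c0,c1,lo,hi):
    p=P[r0:r1,c0:c1].reshape(-1,3);p=p[(p[:,2]>lo)&(p[:,2]<hi)]
    if len(p)==0:return print("none")
    xy=p[:,:2].astype(np.float32);print(len(p),p.mean(0).round(4),"min",p.min(0).round(3),"max",p.max(0).round(3),"rect",cv2.minAreaRect(xy))
print("knob");q(P,235,330,350,420,.138,.165)
print("pin?");q(P,240,290,396,415,.112,.145)
print("plate");q(P,235,330,350,420,.08,.1)
print("arm");q(P,285,330,350,420,.06,.13)
print("tray");q(P,200,315,200,280,.015,.045)
print("bay");q(P,215,262,216,266,-.01,.012)
print("side knob");q(S,255,290,290,330,.14,.16)
np.set_printoptions(linewidth=250)
print((P[240:320:3,356:412:3,2]*1000).round())
for n,(r,c) in dict(vise=(265,383),pin=(262,403),bay=(238,240)).items(): print(n,P[r,c])
c=capture("top");print(c["camera_matrix"]);
cv2.imwrite("pics/z.png",cv2.resize(cv2.cvtColor(c["frame"],cv2.COLOR_RGB2BGR)[235:325,345:425],None,fx=6,fy=6,interpolation=cv2.INTER_CUBIC))
E
```

```text
knob
109 [ 0.4883 -0.1887  0.15  ] min [ 0.46  -0.246  0.139] max [ 0.517 -0.18   0.158] rect ((0.4895835220813751, -0.2135997712612152), (0.05700329691171646, 0.06440074741840363), 2.722270965576172)
pin?
46 [ 0.4922 -0.2512  0.1288] min [ 0.483 -0.262  0.113] max [ 0.501 -0.243  0.139] rect ((0.492313414812088, -0.25199419260025024), (0.019273143261671066, 0.017426028847694397), 48.306396484375)
plate
785 [ 0.4729 -0.1918  0.0911] min [ 0.341 -0.269  0.08 ] max [ 0.534 -0.124  0.1  ] rect ((0.4477809965610504, -0.17855548858642578), (0.1354532092809677, 0.17987656593322754), 65.27505493164062)
arm
368 [ 0.3879 -0.1906  0.1005] min [ 0.341 -0.216  0.066] max [ 0.431 -0.146  0.116] rect ((0.3886088728904724, -0.19396604597568512), (0.07224483042955399, 0.07734589278697968), 52.82978057861328)
tray
1071 [0.4695 0.235  0.0241] min [0.346 0.138 0.015] max [0.668 0.338 0.038] rect ((0.5089046955108643, 0.23855805397033691), (0.31938666105270386, 0.18195970356464386), 4.074557781219482)
bay
2322 [0.5722 0.2415 0.0018] min [ 0.5    0.163 -0.01 ] max [0.646 0.322 0.012] rect ((0.57283955812
[... 2500 characters left out ...]
 100.  97. 108.  -8.  -1.  -6.   3.  -8.  -2.   3.  -7.]
 [  4.   5.  -2.  -1.  -1.  -5.  -1.  -6.  94. 108. 101.  -1.  -6.  -5.   1.  -1.   0.   3.  -2.]
 [  1.  -0.  -0.   3.   3.   2.   3.  -5.   2. 105. 101.  -2.   0.   8.  -0.  -1.  -1.  -6.   0.]
 [  2.   1.  -5.  -2.  -3.  -2.  -1.  -3.  -0. 105. 107.  -1.   3.  -1.   1.   0.   2.  -3.  -2.]
 [  1.  -5.  -5.  -2.   6.   4.  -1.  -1.  -9.   2.  -2.  -2.   1.   1.  -2.   1.  -4.  -4.  -0.]]
vise [ 0.4882726  -0.18744937  0.1499077 ]
pin [ 0.49749039 -0.24659059  0.13366013]
bay [0.57230831 0.24299954 0.00455841]
[[510.19576326   0.         318.7351567 ]
 [  0.         510.19576326 241.00453641]
 [  0.           0.           1.        ]]
```

View pics/z.png

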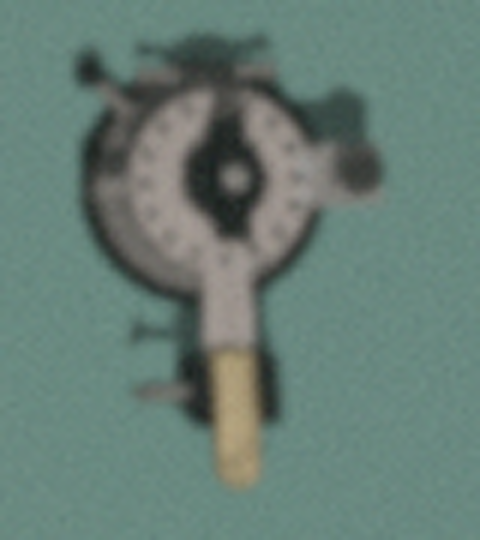

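The crop shows the knob bar roughly along the arm at zoom px (233,180), so the vise yaw is about 3°. The pin grip is at (357,167). Measured axis is about (0.490,-0.190) with the knob top at 0.15, as given. The pin is at (0.492,-0.251), 62 mm from the axis (64 expected), and the bay is at (0.572,0.242).

>>> apply_moves([
  [1, 0.0225, 0.0212, -0.003, 0, 0, 0],
  [1, 0.0225, 0.0212, -0.003, 0, 0, 0],
  [1, 0.0225, 0.0212, -0.003, 0, 0, 0],
  [1, 0.0225, 0.0212, -0.003, 0, 0, 0],
  [1, 0.0225, 0.0212, -0.003, 0, 0, 0],
  [1, 0.0225, 0.0212, -0.003, 0, 0, 0],
  [1, 0.0225, 0.0212, -0.003, 0, 0, 0],
  [1, 0.0225, 0.0212, -0.003, 0, 0, 0],
  [1, 0.0225, 0.0212, -0.003, 0, 0, 0],
  [1, 0.0225, 0.0212, -0.003, 0, 0, 0],
  [1, 0.0225, 0.0212, -0.003, 0, 0, 0],
  [1, 0.0225, 0.0212, -0.003, 0, 0, 0],
  [1, 0.0225, 0.0212, -0.003, 0, 0, 0],
  [1, 0.0225, 0.0212, -0.003, 0, 0, 0],
  [1, 0.0225, 0.0212, -0.003, 0, 0, 0],
  [1, 0.0225, 0.0212, -0.003, 0, 0, 0],
])

```text
time_s: 1.48
tcp_pos: [0.45, 0.1987, 0.2938]
eef_rot: [-180.0, 0.0, -19.0]
contact_force: [0.3, -0.3, 0.6]
gripper_width: 0.0875
gripper_force: 0.0
```

>>> apply_moves([
  [1, 0, 0, 0, 0, 0, 0.078],
  [1, 0, 0, 0, 0, 0, 0.078],
  [1, 0, 0, 0, 0, 0, 0.078],
  [1, 0, 0, 0, 0, 0, 0.078],
  [1, 0, 0, 0, 0, 0, 0.078],
  [1, 0, 0, 0, 0, 0, 0.078],
  [1, 0, 0, 0, 0, 0, 0.078],
  [1, 0, 0, 0, 0, 0, 0.078],
  [1, 0, 0, 0, 0, 0, 0.078],
  [1, 0, 0, 0, 0, 0, 0.078],
  [1, 0, 0, 0, 0, 0, 0],
])

```text
time_s: 2.4
tcp_pos: [0.4496, 0.2001, 0.2934]
eef_rot: [180.0, -0.0, -89.5]
contact_force: [0.3, 0.0, -0.7]
gripper_width: 0.0874
gripper_force: 0.0
```

```bash
cat >> h.py <<'E'
from scipy.spatial.transform import Rotation as Rn
def rel(p,rpy=None):
    s=get_state();R=Rn.from_euler("xyz",s["eef_rot"],degrees=True)
    print("now",s["tcp_pos"].round(4),s["eef_rot"].round(2),"t",s["time_s"],"j",s["joints"].round(1))
    print("shift tool m",R.inv().apply(np.array(p)-s["tcp_pos"]).round(4))
    if rpy is not None: print("turn /90",((R.inv()*Rn.from_euler("xyz",rpy,degrees=True)).as_rotvec(degrees=True)/90).round(4))
E
python3 - <<'E'
from h import *
rel([.492,-.24,.29],[180,0,-87])
E
```

```text
now [0.4496 0.2001 0.2934] [ 1.7998e+02 -1.0000e-02 -8.9540e+01] t 2.4 j [ 46.9   1.3 -17.3  -0.  -71.4 -46.5]
shift tool m [ 0.4404 -0.0389  0.0034]
turn /90 [ 0.0003 -0.0001 -0.0282]
```

>>> apply_moves([
  [1, 0.0294, -0.0026, 0, 0, 0, 0],
  [1, 0.0294, -0.0026, 0, 0, 0, 0],
  [1, 0.0294, -0.0026, 0, 0, 0, 0],
  [1, 0.0294, -0.0026, 0, 0, 0, 0],
  [1, 0.0294, -0.0026, 0, 0, 0, 0],
  [1, 0.0294, -0.0026, 0, 0, 0, 0],
  [1, 0.0294, -0.0026, 0, 0, 0, 0],
  [1, 0.0294, -0.0026, 0, 0, 0, 0],
  [1, 0.0294, -0.0026, 0, 0, 0, 0],
  [1, 0.0294, -0.0026, 0, 0, 0, 0],
  [1, 0.0294, -0.0026, 0, 0, 0, 0],
  [1, 0.0294, -0.0026, 0, 0, 0, 0],
  [1, 0.0294, -0.0026, 0, 0, 0, 0],
  [1, 0.0294, -0.0026, 0, 0, 0, 0],
  [1, 0.0294, -0.0026, 0, 0, 0, -0.028],
  [1, 0, 0, 0, 0, 0, 0],
  [1, 0, 0, 0, 0, 0, 0],
])

```text
time_s: 3.82
tcp_pos: [0.4945, -0.2416, 0.2928]
eef_rot: [179.9, 0.0, -86.6]
contact_force: [1.2, 0.7, -0.8]
gripper_width: 0.0875
gripper_force: 0.0
```

```bash
python3 - <<'E'
from h import *
c=capture("wrist");save(c,"w1.png");P=cloud(c);np.save("w1.npy",P)
T=np.array(c["T"]);print(T.round(3).tolist())
p=P.reshape(-1,3);p=p[np.isfinite(p[:,0])]
for lo,hi,n in((.12,.142,"pin"),(.144,.165,"knob"),(.085,.1,"plate")):
    m=p[(p[:,2]>lo)&(p[:,2]<hi)&(abs(p[:,0]-.49)<.06)&(abs(p[:,1]+.215)<.08)]
    if n=="pin":m=m[m[:,1]<-.232]
    if len(m):print(n,len(m),m.mean(0).round(4),m.min(0).round(3),m.max(0).round(3),cv2.minAreaRect(m[:,:2].astype(np.float32)))
rel([.492,-.251,.2])
E
```

```text
[[-0.998, -0.055, -0.017, 0.5], [-0.057, 0.961, 0.272, -0.314], [0.001, 0.273, -0.962, 0.432], [0.0, 0.0, 0.0, 1.0]]
pin 457 [ 0.4963 -0.2528  0.131 ] [ 0.486 -0.262  0.12 ] [ 0.506 -0.242  0.134] ((0.49628815054893494, -0.2521383762359619), (0.01982099376618862, 0.019329914823174477), 33.905555725097656)
knob 1225 [ 0.4931 -0.1895  0.1511] [ 0.463 -0.196  0.144] [ 0.523 -0.18   0.154] ((0.4930861294269562, -0.18837237358093262), (0.059829678386449814, 0.014493357390165329), 3.3393073081970215)
plate 4484 [ 0.4886 -0.2068  0.092 ] [ 0.43  -0.267  0.085] [ 0.538 -0.143  0.1  ] ((0.4962766766548157, -0.20256678760051727), (0.1026463732123375, 0.11735939979553223), 38.97847366333008)
now [ 0.4945 -0.2406  0.293 ] [ 1.7995e+02  2.0000e-02 -8.6630e+01] t 3.8667 j [ -5.5   7.2 -10.9  -0.  -72.    8.9]
shift tool m [0.0102 0.003  0.093 ]
```

View pics/w1.png

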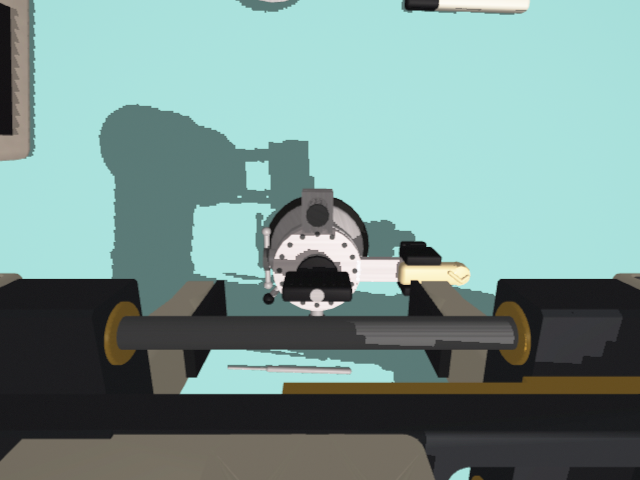

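The wrist view shows the pin grip at (317,215), the knob bar at (317,288) and the jaw arm to the right. The pin is at (0.4963,-0.2522) and the knob at (0.4931,-0.1884) with yaw 3°, which is the given 64 mm apart. I'll descend and grip.

>>> apply_moves([
  [1, 0.0117, -0.0011, 0.021, 0, 0, 0],
  [1, 0, 0, 0.026, 0, 0, 0],
  [1, 0, 0, 0.026, 0, 0, 0],
  [1, 0, 0, 0.026, 0, 0, 0],
  [1, 0, 0, 0.026, 0, 0, 0],
  [1, 0, 0, 0.026, 0, 0, 0],
  [1, 0, 0, 0.014, 0, 0, 0],
  [1, 0, 0, 0.012, 0, 0, 0],
  [1, 0, 0, 0, 0, 0, 0],
  [0, 0, 0, 0, 0, 0, 0],
  [0, 0, 0, 0, 0, 0, 0],
  [0, 0, 0, 0, 0, 0, 0],
  [0, 0, 0, 0, 0, 0, 0],
  [0, 0, 0, 0, 0, 0, 0],
  [0, 0, 0, 0, 0, 0, 0],
  [0, 0, 0, 0, 0, 0, 0],
  [0, 0, 0, 0, 0, 0, 0],
  [0, 0, 0, 0, 0, 0, 0],
  [0, 0, 0, 0, 0, 0, 0],
], newtons=25)

```text
time_s: 5.45
tcp_pos: [0.4966, -0.2519, 0.1165]
eef_rot: [180.0, 0.0, -86.7]
contact_force: [0.0, 0.6, 0.1]
gripper_width: 0.0263
gripper_force: 0.0
```

>>> apply_moves([
  [0, 0, 0, 0, 0, 0, 0],
  [0, 0, 0, 0, 0, 0, 0],
  [0, 0, 0, 0, 0, 0, 0],
  [0, 0, 0, 0, 0, 0, 0],
  [0, 0, 0, 0, 0, 0, 0],
  [0, 0, 0, 0, 0, 0, 0],
])

```text
time_s: 5.95
tcp_pos: [0.4965, -0.2519, 0.1165]
eef_rot: [180.0, 0.0, -86.7]
contact_force: [-1.7, 0.2, 0.8]
gripper_width: 0.0196
gripper_force: 25.0
```

>>> apply_moves([
  [0, 0, 0, -0.005, 0, 0, 0],
  [0, 0, 0, -0.008, 0, 0, 0],
  [0, 0, 0, -0.01, 0, 0, 0],
  [0, 0, 0, -0.01, 0, 0, 0],
  [0, 0, 0, -0.012, 0, 0, 0],
  [0, 0, 0, -0.02, 0, 0, 0],
  [0, 0, 0, -0.025, 0, 0, 0],
  [0, 0, 0, -0.025, 0, 0, 0],
  [0, 0, 0, -0.025, 0, 0, 0],
  [0, 0, 0, -0.025, 0, 0, 0],
  [0, 0, 0, -0.015, 0, 0, 0],
  [0, 0, 0, 0, 0, 0, 0],
])

```text
time_s: 6.95
tcp_pos: [0.4981, -0.2525, 0.302]
eef_rot: [-179.6, -0.2, -86.7]
contact_force: [1.0, -0.1, 0.2]
gripper_width: 0.0198
gripper_force: 25.0
```

```bash
python3 - <<'E'
from h import *
s=get_state();print(s["gripper_force"],s["gripper_width"],s["contact_force"])
rel([.572,.235,.16],[180,0,-86.7])
for t in(50,-50):
    R=Rn.from_euler("xyz",[180,0,-86.7],degrees=True)*Rn.from_rotvec([0,t,0],degrees=True);print(t,R.as_matrix()[:,2].round(2))
E
```

```text
24.999868869781494 0.01977701192306847 [ 0.972517   -0.13710292  0.21618093]
now [ 0.4981 -0.2525  0.302 ] [-1.7957e+02 -1.5000e-01 -8.6670e+01] t 6.95 j [ -6.7   7.4  -9.4   0.1 -72.7  10. ]
shift tool m [-0.4827 -0.101   0.1415]
turn /90 [-0.0047 -0.0017  0.0004]
50 [ 0.04 -0.76 -0.64]
-50 [-0.04  0.76 -0.64]
```

>>> apply_moves([
  [0, -0.0287, -0.0057, 0, 0, 0, 0],
  [0, -0.0287, -0.0057, 0, 0, 0, 0],
  [0, -0.0287, -0.0057, 0, 0, 0, 0],
  [0, -0.0287, -0.0057, 0, 0, 0, 0],
  [0, -0.0287, -0.0057, 0, 0, 0, 0],
  [0, -0.0287, -0.0057, 0, 0, 0, 0],
  [0, -0.0287, -0.0057, 0, 0, 0, 0],
  [0, -0.0287, -0.0057, 0, 0, 0, 0],
  [0, -0.0287, -0.0057, 0, 0, 0, 0],
  [0, -0.0287, -0.0057, 0, 0, 0, 0],
  [0, -0.0287, -0.0057, 0, 0, 0, 0],
  [0, -0.0287, -0.0057, 0, 0, 0, 0],
  [0, -0.0287, -0.0057, 0, 0, 0, 0],
  [0, -0.0287, -0.0057, 0, 0, 0, 0],
  [0, -0.0287, -0.0057, 0, 0, 0, 0],
  [0, -0.0287, -0.0057, 0, 0, 0, 0],
  [0, -0.0287, -0.0057, 0, 0, 0, 0],
  [0, 0, 0, 0, 0, 0, 0],
])

```text
time_s: 8.45
tcp_pos: [0.5655, 0.245, 0.296]
eef_rot: [180.0, 0.0, -86.5]
contact_force: [0.1, -0.3, -1.3]
gripper_width: 0.0195
gripper_force: 25.0
```

>>> apply_moves([
  [0, 0, 0, 0.012, 0, 0, 0.07],
  [0, 0, 0, 0.012, 0, 0, 0.07],
  [0, 0, 0, 0.012, 0, 0, 0.07],
  [0, 0, 0, 0.012, 0, 0, 0.07],
  [0, 0, 0, 0.012, 0, 0, 0.07],
  [0, 0, 0, 0.012, 0, 0, 0.07],
  [0, 0, 0, 0.012, 0, 0, 0.07],
  [0, 0, 0, 0.012, 0, 0, 0],
  [0, 0, 0, 0, 0, -0.07, 0],
  [0, 0, 0, 0, 0, -0.07, 0],
  [0, 0, 0, 0, 0, -0.07, 0],
  [0, 0, 0, 0, 0, -0.07, 0],
  [0, 0, 0, 0, 0, -0.07, 0],
  [0, 0, 0, 0, 0, -0.07, 0],
  [0, 0, 0, 0, 0, -0.07, 0],
  [0, 0, 0, 0, 0, -0.07, 0],
  [0, 0, 0, 0, 0, 0, 0],
])

```text
time_s: 9.87
tcp_pos: [0.5604, 0.2369, 0.1956]
eef_rot: [179.1, 44.0, -131.2]
contact_force: [1.4, -1.4, 0.3]
gripper_width: 0.0196
gripper_force: 25.0
```

```bash
python3 - <<'E'
from h import *
s=get_state();print(s["gripper_force"],s["gripper_width"])
rel([.56,.235,.055])
c=capture("wrist");save(c,"w2.png")
T=np.array(c["T"])
for n in("top","side"):
    c=capture(n);save(c,n+"2.png")
E
```

```text
24.998158514499664 0.01955967241185929
now [0.5604 0.2369 0.1956] [ 179.09   44.01 -131.22] t 9.8667 j [ 27.1   4.  -26.3 -42.3 -23.8 -34.2]
shift tool m [ 0.099  -0.0025  0.0999]
```

View pics/side2.png

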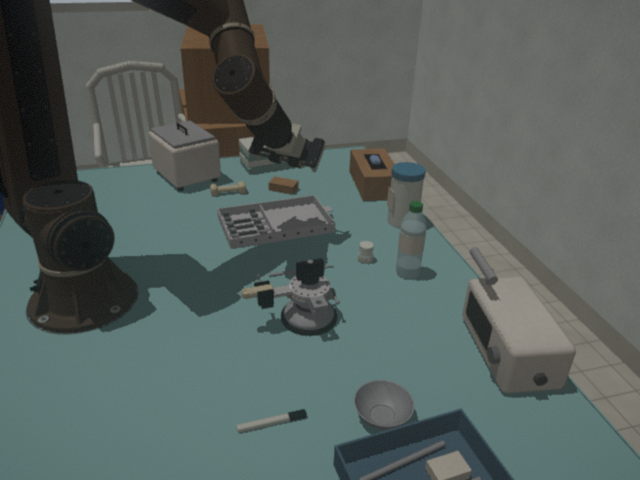

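The side view shows the tool at (290,150) tilted over the tray bay and still holding the pin. I'll lower it straight down.

>>> apply_moves([
  [0, 0.0125, 0, 0.0129, 0, 0, 0],
  [0, 0.0125, 0, 0.0129, 0, 0, 0],
  [0, 0.0125, 0, 0.0129, 0, 0, 0],
  [0, 0.0125, 0, 0.0129, 0, 0, 0],
  [0, 0.0125, 0, 0.0129, 0, 0, 0],
  [0, 0.0125, 0, 0.0129, 0, 0, 0],
  [0, 0.0125, 0, 0.0129, 0, 0, 0],
  [0, 0.006, 0, 0.006, 0, 0, 0],
  [0, 0.0035, 0, 0.0036, 0, 0, 0],
  [0, 0, 0, 0, 0, 0, 0],
  [0, 0, 0, 0, 0, 0, 0],
])

```text
time_s: 10.93
tcp_pos: [0.56, 0.2376, 0.0563]
eef_rot: [179.2, 43.7, -131.0]
contact_force: [0.9, 0.4, -0.0]
gripper_width: 0.0195
gripper_force: 25.0
```

```bash
python3 - <<'E'
from h import *
s=get_state();print(s["gripper_force"],s["gripper_width"],s["contact_force"])
rel([.565,.235,.043])
E
```

```text
25.000070929527283 0.019494762577069336 [ 0.94175894  0.39291858 -0.04014184]
now [0.56   0.2376 0.0563] [ 179.2    43.7  -131.02] t 10.9333 j [ 15.1  18.6 -25.3 -72.1 -24.6   6.5]
shift tool m [ 0.0082 -0.0056  0.0104]
```

>>> apply_moves([
  [0, 0.0035, 0, 0.0036, 0, 0, 0],
  [0, 0.0035, 0, 0.0036, 0, 0, 0],
  [0, 0, 0, 0, 0, 0, 0],
  [0.6, 0, 0, 0, 0, 0, 0],
  [0.6, 0, 0, 0, 0, 0, 0],
  [0.6, 0, 0, 0, 0, 0, 0],
  [0.6, 0, 0, 0, 0, 0, 0],
  [0.6, 0, 0, 0, 0, 0, 0],
  [0.6, 0, 0, 0, 0, 0, 0],
  [0.6, 0, 0, 0, 0, 0, 0],
  [0.6, 0, 0, 0, 0, 0, 0],
  [0.6, 0, 0, 0, 0, 0, 0],
])

```text
time_s: 11.93
tcp_pos: [0.5601, 0.2375, 0.0468]
eef_rot: [179.2, 43.8, -131.1]
contact_force: [-0.3, 0.2, 0.2]
gripper_width: 0.0526
gripper_force: 0.0
```

>>> apply_moves([
  [0.6, -0.007, 0, -0.0072, 0, 0, 0],
  [0.6, -0.007, 0, -0.0072, 0, 0, 0],
  [0.6, -0.014, 0, -0.0144, 0, 0, 0],
  [0.6, -0.02, 0, -0.02, 0, 0, 0],
  [0.6, -0.02, 0, -0.02, 0, 0, 0],
  [0.6, -0.02, 0, -0.02, 0, 0, 0],
  [0.6, -0.02, 0, -0.02, 0, 0, 0],
  [0.6, -0.02, 0, -0.02, 0, 0, 0],
  [1, 0, 0, 0, 0, 0, 0],
])

```text
time_s: 12.68
tcp_pos: [0.5653, 0.2399, 0.2354]
eef_rot: [179.6, 44.3, -130.7]
contact_force: [-0.9, 0.2, -0.2]
gripper_width: 0.0554
gripper_force: 0.0
```

```bash
python3 - <<'E'
from h import *
rel([.49,.1,.3],[180,0,-90])
c=capture("side");cv2.imwrite("pics/s3.png",cv2.resize(cv2.cvtColor(c["frame"],cv2.COLOR_RGB2BGR)[60:340,150:450],None,fx=2,fy=2))
E
```

```text
now [0.5653 0.2399 0.2354] [ 179.63   44.27 -130.72] t 12.6833 j [ 29.5   1.1 -25.8 -35.2 -24.8 -43. ]
shift tool m [ 0.066  -0.0332 -0.1548]
turn /90 [-0.1709  0.4719 -0.4278]
```

View pics/s3.png

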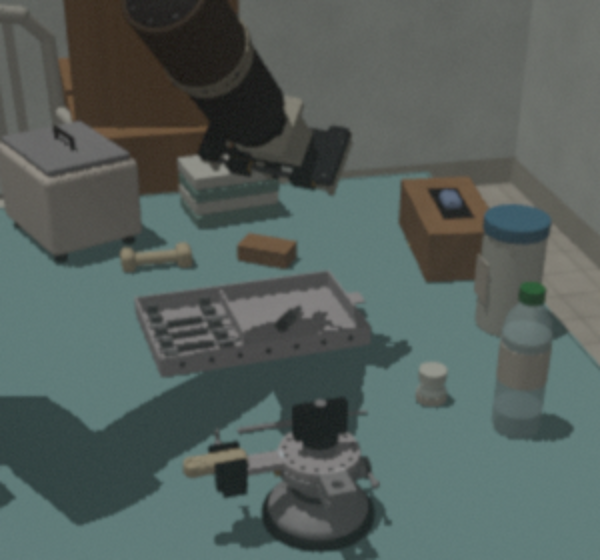

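The side crop shows the pin lying in the empty bay at (288,320), and nothing else has moved. Next is untilting and going to the knob.

>>> apply_moves([
  [1, 0, 0, -0.01, 0, 0.07, 0],
  [1, 0, 0, -0.01, 0, 0.07, 0],
  [1, 0, 0, -0.01, 0, 0.07, 0],
  [1, 0, 0, -0.01, 0, 0.07, 0],
  [1, 0, 0, -0.01, 0, 0.07, 0],
  [1, 0, 0, -0.01, 0, 0.07, 0],
  [1, 0, 0, -0.01, 0, 0.07, 0],
  [1, 0, 0, 0, 0, 0, -0.075],
  [1, 0, 0, 0, 0, 0, -0.075],
  [1, 0, 0, 0, 0, 0, -0.075],
  [1, 0, 0, 0, 0, 0, -0.075],
  [1, 0, 0, 0, 0, 0, -0.075],
  [1, 0, 0, 0, 0, 0, -0.075],
  [1, 0, 0, 0, 0, 0, -0.075],
  [1, 0, 0, 0, 0, 0, -0.075],
  [1, 0, 0, 0, 0, 0, -0.075],
  [1, 0, 0, 0, 0, 0, -0.075],
  [1, 0, 0, 0, 0, 0, 0],
])

```text
time_s: 14.23
tcp_pos: [0.5443, 0.2165, 0.2842]
eef_rot: [-178.6, 1.5, -62.5]
contact_force: [0.4, 0.8, 0.3]
gripper_width: 0.0878
gripper_force: 0.0
```

```bash
python3 - <<'E'
from h import *
rel([.4931,-.1884,.29],[180,0,3.2])
E
```

```text
now [0.5443 0.2165 0.2842] [-178.62    1.52  -62.53] t 14.2333 j [ 40.   10.2  -7.9  -1.3 -70.2 -12.2]
shift tool m [ 0.3354  0.2317 -0.0203]
turn /90 [-0.0233  0.0062 -0.7305]
```

>>> apply_moves([
  [1, 0, 0, 0, -0.0131, 0.0189, 0],
  [1, 0.024, 0.0166, 0, 0, 0, 0],
  [1, 0.024, 0.0166, 0, 0, 0, 0],
  [1, 0.024, 0.0166, 0, 0, 0, 0],
  [1, 0.024, 0.0166, 0, 0, 0, 0],
  [1, 0.024, 0.0166, 0, 0, 0, 0],
  [1, 0.024, 0.0166, 0, 0, 0, 0],
  [1, 0.024, 0.0166, 0, 0, 0, 0],
  [1, 0.024, 0.0166, 0, 0, 0, 0],
  [1, 0.024, 0.0166, 0, 0, 0, 0],
  [1, 0.024, 0.0166, 0, 0, 0, 0],
  [1, 0.024, 0.0166, 0, 0, 0, 0],
  [1, 0.024, 0.0166, 0, 0, 0, 0],
  [1, 0.024, 0.0166, 0, 0, 0, 0],
  [1, 0.024, 0.0166, 0, 0, 0, 0],
  [1, 0, 0, 0, 0, 0, 0],
])

```text
time_s: 15.57
tcp_pos: [0.4899, -0.1917, 0.2846]
eef_rot: [-179.8, -0.1, -63.3]
contact_force: [0.3, -0.4, 0.7]
gripper_width: 0.088
gripper_force: 0.0
```

>>> apply_moves([
  [1, 0, 0, 0, 0, 0, -0.073],
  [1, 0, 0, 0, 0, 0, -0.073],
  [1, 0, 0, 0, 0, 0, -0.073],
  [1, 0, 0, 0, 0, 0, -0.073],
  [1, 0, 0, 0, 0, 0, -0.073],
  [1, 0, 0, 0, 0, 0, -0.073],
  [1, 0, 0, 0, 0, 0, -0.073],
  [1, 0, 0, 0, 0, 0, -0.073],
  [1, 0, 0, 0, 0, 0, -0.073],
  [1, 0, 0, 0, 0, 0, -0.073],
  [1, 0, 0, 0, 0, 0, 0],
  [1, 0, 0, 0, 0, 0, 0],
])

```text
time_s: 16.57
tcp_pos: [0.4909, -0.1882, 0.285]
eef_rot: [180.0, -0.3, 2.5]
contact_force: [-0.4, 0.9, -0.1]
gripper_width: 0.0873
gripper_force: 0.0
```

```bash
python3 - <<'E'
from h import *
rel([.4931,-.1884,.135],[180,0,3.2])
E
```

```text
now [ 0.4909 -0.1882  0.285 ] [179.98  -0.34   2.48] t 16.5667 j [  0.4   4.8 -14.7   0.  -70.2  92. ]
shift tool m [0.0013 0.0002 0.15  ]
turn /90 [ 0.0003 -0.0038 -0.008 ]
```

>>> apply_moves([
  [1, 0.0013, 0.0002, 0.02, 0, -0.0038, -0.008],
  [1, 0, 0, 0.025, 0, 0, 0],
  [1, 0, 0, 0.025, 0, 0, 0],
  [1, 0, 0, 0.025, 0, 0, 0],
  [1, 0, 0, 0.025, 0, 0, 0],
  [1, 0, 0, 0.018, 0, 0, 0],
  [1, 0, 0, 0.012, 0, 0, 0],
  [0, 0, 0, 0, 0, 0, 0],
  [0, 0, 0, 0, 0, 0, 0],
  [0, 0, 0, 0, 0, 0, 0],
  [0, 0, 0, 0, 0, 0, 0],
  [0, 0, 0, 0, 0, 0, 0],
  [0, 0, 0, 0, 0, 0, 0],
  [0, 0, 0, 0, 0, 0, 0],
  [0, 0, 0, 0, 0, 0, 0],
  [0, 0, 0, 0, 0, 0, 0],
  [0, 0, 0, 0, 0, 0, 0],
  [0, 0, 0, 0, 0, 0, 0],
  [0, 0, 0, 0, 0, 0, 0],
  [0, 0, 0, 0, 0, 0, 0],
], newtons=35)

```text
time_s: 18.23
tcp_pos: [0.4926, -0.1886, 0.1356]
eef_rot: [179.9, -0.1, 3.5]
contact_force: [-1.6, 0.2, 0.5]
gripper_width: 0.0136
gripper_force: 35.0
```

>>> apply_moves([
  [0, 0, 0, 0, 0, 0, 0],
  [0, 0, 0, 0, 0, 0, 0],
  [0, 0, 0, 0, 0, 0, 0],
  [0, 0, 0, 0, 0, 0, 0],
  [0, 0, 0, 0, 0, 0, 0],
  [0, 0, 0, 0, 0, 0, 0],
])

```text
time_s: 18.73
tcp_pos: [0.4926, -0.1886, 0.1356]
eef_rot: [179.9, -0.1, 3.5]
contact_force: [-0.0, 1.8, 1.3]
gripper_width: 0.014
gripper_force: 35.0
```

```bash
python3 - <<'E'
from h import *
rel([.4931,-.1884,.135],[180,0,3.2-67.5])
s=get_state();print(s["gripper_force"],s["gripper_width"],s["contact_force"],s["moment"])
E
```

```text
now [ 0.4926 -0.1886  0.1356] [ 1.7994e+02 -5.0000e-02  3.5500e+00] t 18.7333 j [  0.4  12.5 -26.5   0.1 -51.   93.1]
shift tool m [ 0.0005 -0.0002  0.0006]
turn /90 [ 2.000e-04 -9.000e-04  7.538e-01]
34.991151094436646 0.014042471538349062 [-0.03309592  1.76110333  1.29043391] [ 0.5904542   0.07741748 -0.03552398]
```

>>> apply_moves([
  [0, 0, 0, 0, 0, 0, 0.035],
  [0, 0, 0, 0, 0, 0, 0.035],
  [0, 0, 0, 0, 0, 0, 0.035],
  [0, 0, 0, 0, 0, 0, 0.035],
  [0, 0, 0, 0, 0, 0, 0.035],
  [0, 0, 0, 0, 0, 0, 0.035],
  [0, 0, 0, 0, 0, 0, 0.035],
  [0, 0, 0, 0, 0, 0, 0.035],
  [0, 0, 0, 0, 0, 0, 0.035],
  [0, 0, 0, 0, 0, 0, 0.035],
  [0, 0, 0, 0, 0, 0, 0.035],
  [0, 0, 0, 0, 0, 0, 0.035],
  [0, 0, 0, 0, 0, 0, 0.035],
  [0, 0, 0, 0, 0, 0, 0.035],
  [0, 0, 0, 0, 0, 0, 0.01],
  [0, 0, 0, 0, 0, 0, 0],
  [0, 0, 0, 0, 0, 0, 0],
])

```text
time_s: 20.15
tcp_pos: [0.4924, -0.1893, 0.1356]
eef_rot: [179.9, -0.1, -41.4]
contact_force: [-1.0, -5.9, -0.3]
gripper_width: 0.0135
gripper_force: 35.0
```

```bash
python3 - <<'E'
from h import *
rel([.4931,-.1884,.135],[180,0,3.2-67.5])
s=get_state();print(s["gripper_force"],s["gripper_width"],s["contact_force"],s["moment"])
E
```

```text
now [ 0.4924 -0.1893  0.1356] [ 1.7993e+02 -9.0000e-02 -4.1370e+01] t 20.15 j [  0.4  12.5 -26.5   0.1 -51.   48.2]
shift tool m [-0.0001 -0.0012  0.0006]
turn /90 [ 0.0006 -0.0012  0.2547]
34.990575313568115 0.013547440855718126 [-1.04921815 -5.94891849 -0.29781585] [-1.77759161  0.2193453  -0.05299763]
```

>>> apply_moves([
  [0, 0, 0, 0, 0, 0, 0.03],
  [0, 0, 0, 0, 0, 0, 0.03],
  [0, 0, 0, 0, 0, 0, 0.03],
  [0, 0, 0, 0, 0, 0, 0.03],
  [0, 0, 0, 0, 0, 0, 0.03],
  [0, 0, 0, 0, 0, 0, 0.03],
  [0, 0, 0, 0, 0, 0, 0.03],
  [0, 0, 0, 0, 0, 0, 0.03],
  [0, 0, 0, 0, 0, 0, 0.01],
  [0, 0, 0, 0, 0, 0, 0],
  [0, 0, 0, 0, 0, 0, 0],
  [0, 0, 0, 0, 0, 0, 0],
])

```text
time_s: 21.15
tcp_pos: [0.492, -0.1896, 0.1356]
eef_rot: [179.9, -0.1, -63.9]
contact_force: [-2.3, -6.7, 0.4]
gripper_width: 0.0138
gripper_force: 35.0
```

```bash
python3 - <<'E'
from h import *
rel([.4931,-.1884,.135],[180,0,3.2-67.5])
s=get_state();print(s["gripper_force"],s["gripper_width"],s["contact_force"],s["moment"])
A=[]
for n in("side","top"):
    c=capture(n);P=cloud(c).reshape(-1,3);f=c["frame"].reshape(-1,3).astype(int)
    m=(P[:,2]>.09)&(P[:,2]<.12)&(f[:,0]-f[:,2]>30)&(np.hypot(P[:,0]-.4927,P[:,1]+.1886)<.17)
    q=P[m];
    if len(q):
        d=np.median(q,0)-[.4927,-.1886,0];print(n,len(q),d.round(3),"arm angle",np.degrees(np.arctan2(-d[1],-d[0])))
    if n=="side":cv2.imwrite("pics/s4.png",cv2.resize(cv2.cvtColor(c["frame"],cv2.COLOR_RGB2BGR)[180:360,180:420],None,fx=3,fy=3))
# same measure at start for reference
for n in("side","top"):
    P=np.load(n+".npy").reshape(-1,3);f=cv2.imread("pics/"+n+".png").reshape(-1,3).astype(int)
    m=(P[:,2]>.09)&(P[:,2]<.12)&(f[:,2]-f[:,0]>30)&(np.hypot(P[:,0]-.4927,P[:,1]+.1886)<.17)
    q=P[m]
    if len(q):
        d=np.median(q,0)-[.4927,-.1886,0];print("start",n,len(q),d.round(3),np.degrees(np.arctan2(-d[1],-d[0])))
E
```

```text
now [ 0.492  -0.1896  0.1356] [ 1.7993e+02 -1.1000e-01 -6.3870e+01] t 21.15 j [  0.4  12.5 -26.5   0.2 -51.   25.7]
shift tool m [-0.0006 -0.0015  0.0006]
turn /90 [ 0.0007 -0.0012  0.0047]
34.99092400074005 0.013831335589803272 [-2.32727322 -6.69764589  0.39556213] [-2.19015977  0.52851858 -0.02562496]
side 2 [-0.048 -0.006  0.092] arm angle 7.182981568570633
top 2 [-0.06   0.093  0.103] arm angle -57.40378576762202
start top 143 [-0.117 -0.007  0.105] 3.3144723526463418
```

View pics/s4.png

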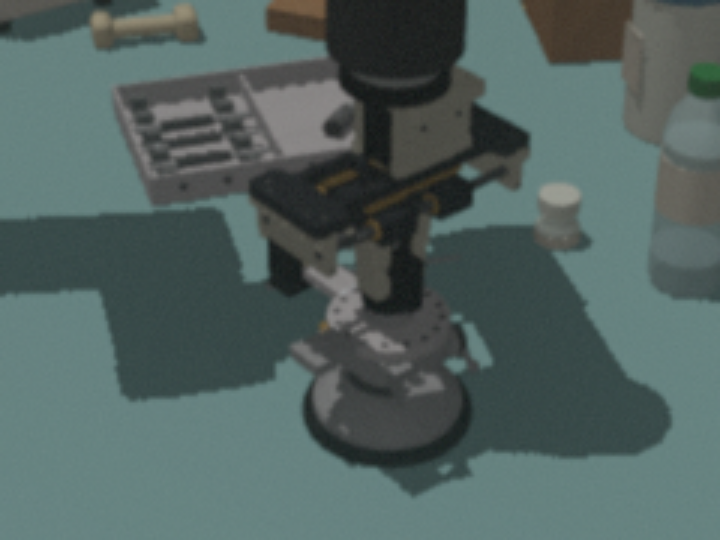

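The side crop shows the arm swung round to the rear left, the fingers closed on the knob at (395,275), and the pin still in the bay at (340,120). The tool has turned 67.4° with the pads flush on the bar (13.8 mm opening) and near-zero axial torque, so the head is on the third stop.

```bash
python3 -c "
from h import *
print(close_job())"
```

```text
the job is handed in; nothing more can be done
None
```

The job is handed in, with no verdict returned: the lock pin lies in the tray's empty bay, and by the tool's measured turn (67.4°) the head is on the third click, with the knob still gripped at 35 N.

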